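# Fit the dough blade in the food processor

## Robot

A 6-joint arm with a two-finger parallel gripper is mounted at the origin on the work surface. World frame = base frame: x ahead of the robot, y to its left, z up, the work surface at z = 0. Lengths are in mm, angles in rad, forces in N, time in s.
With the tool pointing down it reaches from about 300 to 775 mm from the base axis. Payload 14.6 kg.
Tool frame: the origin (TCP) lies midway between the tips of the shut fingers; the grasp point (between the pads) lies 19 mm behind it; z points along the fingers, y is the direction in which the jaws open and shut (so a half turn about z gives the same grasp; the last joint's range is limited). The gripper opens to 94 mm and grips with 3 to 60 N. Pads are 16 mm wide; open, the fingers measure 119 mm over their backs; the gripper's body (75 mm by 177 mm) begins 78 mm behind the grasp point.
Start: joints at [-1.293, 0.3, 1.521, -0, 1.321, -0.067], TCP at [185.897, -517.621, 205.446] pointing down, gripper open.
Joint ranges: [-3.03, 3.03], [-0.79, 2.21], [0.23, 2.52], [-1.04, 4.18], [0, 3.07], [-2.55, 2.55]. Speed limits (rad/s): [2.22, 2.22, 2.57, 3.14, 3.14, 3.14].

## Interface

Orientations are given as [roll, pitch, yaw] about the fixed x, y, z axes, in that order (R = Rz(yaw) Ry(pitch) Rx(roll)).
In Python, from cell import manip gives the robot as it stands.
- The arm moves only by the tool play_rows, never from a script. Its argument "commands" is a list of rows, each an object of numbers: "x", "y", "z": the shift along the tool's x, y, z in m; "wx", "wy", "wz": the turn, a rotation vector about the tool's x, y, z in degrees; "grip": the opening, from 0 (shut) to 1 (fully open). In form: [{"x": .., "y": .., "z": .., "wx": .., "wy": .., "wz": .., "grip": ..}, ...]. A call has 1 to 20 rows; each row shifts and turns the commanded pose from where the row before left it, along the tool's axes as they then stand; what a row does not reach is not made up. A row lasts 1/8 s, in which the tool goes at most 62.5 mm and 10.7 degrees, less where a joint would pass 70% of its speed; a pose out of reach is approached as far as the arm can. A call is refused whole if a number of a shift passes 0.0625 or a number of a turn 10.7, either way. A call with a gripper value outside its range is refused whole. The fingers move at their own pace and stop on an object; "squeeze" is the grip in N (left out, the last holds). Time passes only in rows, so rows that do not move let the fingers close. It gives the time, the measured TCP pose, the force and the opening at its end, in the units of the state.
- manip.read_state(): the state, without advancing time (a new reading comes with each control period).
- manip.camera(name): name is "scene" or "top" or "wrist"; returns (picture, depth): 400x640x3 uint8, red, green, blue; 400x640 float32, mm along the optical axis (not along the pixel's ray), 0 where there is no reading.
- manip.camera_info(name): a dict with "intrinsics" (3x3 intrinsics, pixels), "k1" (the pictures are not rectified: a ray, as slopes to the right and down, at radius r is drawn at 1 + k1 r^2 times it, then the intrinsics apply), "camera_from_world" (4x4, takes a point from world to camera coordinates); the wrist camera has in their place "tool_from_camera" (4x4, takes a point from camera to tool coordinates, whose origin is the TCP and whose axes are the flange's). Camera axes: x right, y up, looking along -z (the intrinsics and any distortion apply to the point x, -y, -z); pixel columns grow to the right and rows downward; lengths in mm; the calibration is good to about 2 mm. A picture is of the moment at which its call begins: read the wrist's pose just before it. camera_info takes no time and is no camera call.
- manip.sign_off(): hands the job in, once; it reports no verdict.
The state is a dict: "clock": time; "joints": joint angles; "qd": joint speeds; "effort": joint torques, N m; "eef_pos": TCP position; "eef_rot": TCP orientation; "wrist_force": force on the tool from outside, world axes, zero at the start; "moment": the same for the moment, N m; "finger_gap": finger opening in mm.
Only numpy, scipy, OpenCV 4.12 (cv2) and the standard library are available. Lean on these libraries where they do the work, as an engineer would, in place of code of your own. Each camera call takes 0.05 s, during which the arm holds its last target.

## Task

Get the food processor ready for dough: take the dough blade (the one with short thick plastic arms, not the thin steel knives) from the sheet pan and lower it upright over the spindle in the bowl, then turn it under light pressure until its coupling drops over the drive bar and it sits fully home. Never force it down while it is still riding on the bar, let go of it when it is home, and leave the chopping blade and the bowl card on the pan where they are.

Things in the scene. Friction and masses are not known exactly. Their poses are not given: they have to be found in the camera images.
- dough_hub (a point): Centre of the hub (on its axis, half-way up) of the dough blade, standing upright on the pan: round dark plastic hub 30 mm across, 100 mm tall (foot 50 mm below this point), with two stubby plastic arms, 10 mm thick, 14 to 40 mm above the foot, reaching 64 mm out along its own x and -x. About 0.14 kg. Grip the hub from above by its upper 30 mm, at any yaw.
- dough_foot (a point): Underside of that hub, on its axis. The hub is hollow from here, 85 mm deep, bore 15 mm. Its foot, 38 mm square, is its coupling: one slot right across it, 10 mm wide and 12 mm deep, along the arms (the blade's x), so it fits the drive bar at every half turn. Foot heights above the worktop: on the pan 3 mm, riding on the bar 85 mm, home on the boss 75 mm.
- chop_hub (a point): The same point of the chopping blade, to be left alone: an equal dark hub, but with two thin steel sickle knives (2 mm thick) reaching about 75 mm from the axis, 16 and 34 mm above its foot. It stands upright on the same pan, about 150 mm from the dough blade.
- processor: The food processor, fixed. Origin on the worktop under the bowl's axis, z up. Clear round bowl, open on top: inside radius 92 mm, floor 65 mm and rim 160 mm above the worktop. Its motor tower, 160 mm tall, stands beside the bowl and spans 105 to 231 mm along the machine's +y; a bowl handle reaches 138 mm along -y.
- spindle_top (a point): Tip of the upright steel spindle on the bowl's axis, 145 mm above the worktop: a round pin 10 mm across with a rounded tip, widening to a 12.8 mm shoulder from 30 to 42 mm below the tip; it then guides a hub to within about 1 mm sideways. The axes given are the machine's: they do not turn with the spindle. Geared: it resists turning with 0.25 N m and does not follow a part that rubs on it lightly.
- seat (a point): Point on the bowl's axis at the top of the boss, 75 mm above the worktop, where the hub's foot sits when home. On it stands the spindle's drive bar: 36 mm long, 7.5 mm wide, 10 mm high (top at 85 mm), at any angle, not measured. Within about 4 degrees of a fit the hub drops 10 mm over it. Press with 3 to 10 N; over 25 N while still on the bar damages the coupling.
- pan: The fixed aluminium sheet pan, 340 mm (its x) by 250 mm (its y), rim 18 mm tall, inner floor 3 mm above the worktop; origin under its centre. Both blades stand on it, about 75 mm from its centre along its x and -x, either way round.
- bowl_card: Grey plastic bowl card, 85 by 50 mm, 4 mm thick, lying on the pan; to be left alone. Origin at its underside.
Things that resemble listed ones, but are neither listed nor needed, are in the scene too. What is shaped like the part that bears dough_hub but blue or turquoise is not meant.

How it is judged (in metres and radians):
At the end, for the whole second after the job is handed in: the dough blade stands upright (within 0.06 rad) on the spindle, its axis within 5 mm of the spindle's, fully home on the boss (hub centre 120 to 128 mm above the worktop, 125 nominal; 135 means it still rides on the bar), released and at rest (horizontal distance between dough_hub and spindle_top below 0.005 m and z of dough_hub in the frame of processor between 0.12 and 0.128 m and angle between dough_hub's own z axis and vertical below 0.06 rad and linear speed of dough_blade below 0.02 m/s); the robot touches nothing.
It fails at once if the dough blade is pressed on the processor with more than 25 N while it is not yet home (contact force between dough_blade and processor above 25 N and z of dough_hub in the frame of processor above 0.13 m).
It fails at once if the dough blade is dropped onto the spindle from a height instead of being lowered (horizontal distance between dough_hub and seat below 0.02 m and z of dough_hub in the frame of processor below 0.19 m and linear speed of dough_blade above 0.6 m/s).
It fails at once if the chopping blade is moved or tipped, or the bowl card is shifted (distance of chop_hub from where it was at the start of the episode above 0.03 m or angle between chop_hub's own z axis and vertical above 0.4 rad or distance of bowl_card from where it was at the start of the episode above 0.04 m).
It also fails if it takes over 58 s, if anything falls off the work surface, if the arm or the gripper's body presses on something with over 40 N, if the wrist force passes 120 N, or if a joint passes its speed limit or range.

## Working session

There is one attempt and no reset: what is moved stays moved. The work goes in short steps, Python scripts to look and compute and a tool call to move; the robot and the scene stay as the last step left them, time stands still between calls to the robot, and variables do not carry over. Pictures are saved under pics/ and viewed, and the job is handed in when it is done.

Besides the shell and the picture viewer there is one more tool, called after "Call:" as a command line: name --argument value ..., lists and objects as JSON in quotes. play_rows: Moves the arm, as the interface text tells. Its arguments: {"type":"object","properties":{"commands":{"type":"array"},"squeeze":{"type":"number"}},"required":["commands"]}

```bash
mkdir -p pics; ls; cat > h.py <<'E'
import numpy as np, cv2
from cell import manip
def save(n,a): cv2.imwrite('pics/'+n+'.png',cv2.cvtColor(a,cv2.COLOR_RGB2BGR))
E
python3 - <<'E'
from h import *
np.set_printoptions(suppress=True,precision=3)
print(manip.read_state())
for n in ['scene','top','wrist']:
    p,d=manip.camera(n); save(n+'0',p); np.savez(n+'0.npz',p=p,d=d)
    print(n,manip.camera_info(n))
E
```

```text
pics
{'clock': 0.0, 'joints': array([-1.293,  0.3  ,  1.522,  0.   ,  1.321, -0.067]), 'qd': array([ 0.   , -0.001, -0.   , -0.001, -0.   , -0.002]), 'effort': array([ -0.002, -53.18 , -35.273,   0.071,   0.024,  -0.   ]), 'eef_pos': array([ 185.838, -517.378,  204.867]), 'eef_rot': array([-3.14 , -0.   ,  0.345]), 'wrist_force': array([-0.559,  0.24 ,  0.712]), 'moment': array([-0.015, -0.046, -0.026]), 'finger_gap': 94.38324379701687}
scene {'intrinsics': array([[369.524,   0.   , 323.913],
       [  0.   , 369.524, 198.   ],
       [  0.   ,   0.   ,   1.   ]]), 'k1': -0.02925217540409815, 'camera_from_world': array([[    0.578,     0.816,    -0.011,  -237.012],
       [   -0.483,     0.353,     0.802,   125.818],
       [    0.658,    -0.458,     0.598, -1246.513],
       [    0.   ,     0.   ,     0.   ,     1.   ]])}
top {'intrinsics': array([[436.841,   0.   , 317.123],
       [  0.   , 436.841, 200.421],
       [  0.   ,   0.   ,   1.   ]]), 'k1': 0.029915823224248437, 'camera_from_world': array([[   -0.014,    -1.   ,     0.026,   -15.04 ],
       [    0.998,    -0.012,     0.058,  -439.287],
       [   -0.057,     0.027,     0.998, -1042.682],
       [    0.   ,     0.   ,     0.   ,     1.   ]])}
wrist {'intrinsics': array([[333.125,   0.   , 319.353],
       [  0.   , 333.125, 199.813],
       [  0.   ,   0.   ,   1.   ]]), 'k1': -0.028615966555551122, 'tool_from_camera': array([[   0.001,    0.959,    0.284,   82.872],
       [   1.   ,   -0.   ,   -0.   ,    1.061],
       [  -0.   ,    0.284,   -0.959, -178.881],
       [   0.   ,    0.   ,    0.   ,    1.   ]])}
```

View pics/scene0.png

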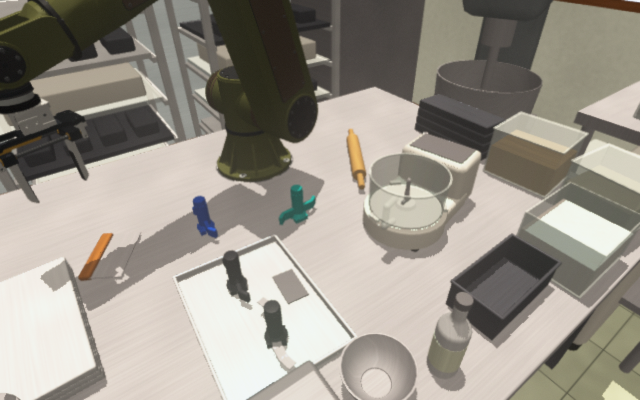

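View pics/top0.png

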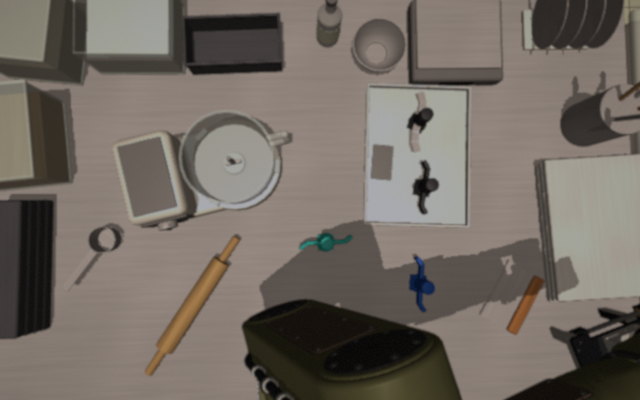

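View pics/wrist0.png

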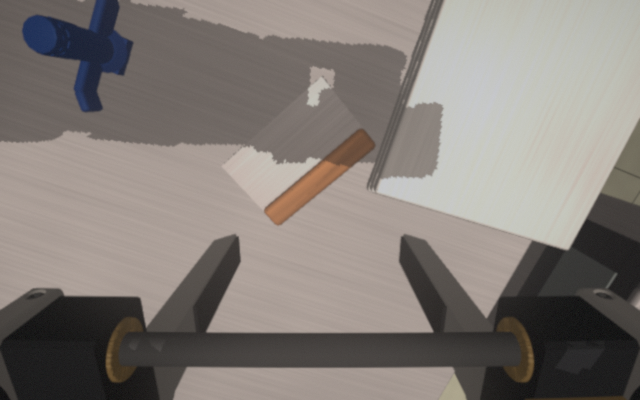

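The scene view shows two dark hubs on the pan: the far one has bright steel knives (top view about 422,116) and the near one has dark arms (about 428,186). The bowl is at about (232,160) in the top view, and the blue and turquoise blades are decoys.

```bash
cat >> h.py <<'E'
def T(n,eef=None):
    i=manip.camera_info(n)
    if n!='wrist': return i,np.linalg.inv(i['camera_from_world'])
    from scipy.spatial.transform import Rotation as R
    s=eef; M=np.eye(4); M[:3,:3]=R.from_euler('xyz',s['eef_rot']).as_matrix(); M[:3,3]=s['eef_pos']
    return i,M@i['tool_from_camera']
def ray(n,u,v,eef=None):
    i,W=T(n,eef); K=i['intrinsics']
    xd=np.array([(u-K[0,2])/K[0,0],(v-K[1,2])/K[1,1]]); x=xd.copy()
    for _ in range(20): x=xd/(1+i['k1']*(x@x))
    d=np.array([x[0],-x[1],-1.0])
    return W[:3,3],W[:3,:3]@d     # point at depth D: o+D*d
def atz(n,u,v,z,eef=None):
    o,d=ray(n,u,v,eef); return o+d*(z-o[2])/d[2]
def proj(n,P,eef=None):
    i,W=T(n,eef); p=np.linalg.inv(W)@np.append(P,1); K=i['intrinsics']
    x=np.array([p[0],-p[1]])/-p[2]; x=x*(1+i['k1']*(x@x))
    return K[0,0]*x[0]+K[0,2],K[1,1]*x[1]+K[1,2]
def cloud(n,d,eef=None):
    i,W=T(n,eef); K=i['intrinsics']
    v,u=np.mgrid[:400,:640]; xd=np.stack([(u-K[0,2])/K[0,0],(v-K[1,2])/K[1,1]],-1); x=xd.copy()
    for _ in range(10): x=xd/(1+i['k1']*(x**2).sum(-1,keepdims=True))
    c=np.stack([x[...,0],-x[...,1],-np.ones_like(d)],-1)*d[...,None]
    return c@W[:3,:3].T+W[:3,3]
def crop(n,p,u0,v0,u1,v1,s): save(n,cv2.resize(p[v0:v1,u0:u1],None,fx=s,fy=s,interpolation=cv2.INTER_CUBIC))
E
python3 - <<'E'
from h import *
p=np.load('top0.npz')['p'];d=np.load('top0.npz')['d']
crop('topA',p,360,80,480,230,4); crop('topB',p,110,100,300,235,4)
C=cloud('top',d)
print(C[186,431].round(),C[116,426].round(),C[160,382].round(),C[160,232].round(), C[100,460].round())
for (u0,v0,u1,v1) in [(410,160,445,215),(405,90,440,150)]:
    c=C[v0:v1,u0:u1].reshape(-1,3); m=(c[:,2]>90)&(c[:,2]<115); print(m.sum(),c[m].mean(0).round(1),np.ptp(c[m],axis=0).round(1))
s=np.load('scene0.npz'); crop('scA',s['p'],170,230,360,390,4)
E
```

```text
[ 463. -273.  100.] [ 621. -266.  100.] [ 537. -181.    8.] [522. 165. 125.] [ 685. -380.    2.]
154 [ 466.4 -274.5  100.7] [28.8 27.8 15.5]
152 [ 625.2 -266.5  100.8] [28.2 29.9 15.5]
```

View pics/topA.png

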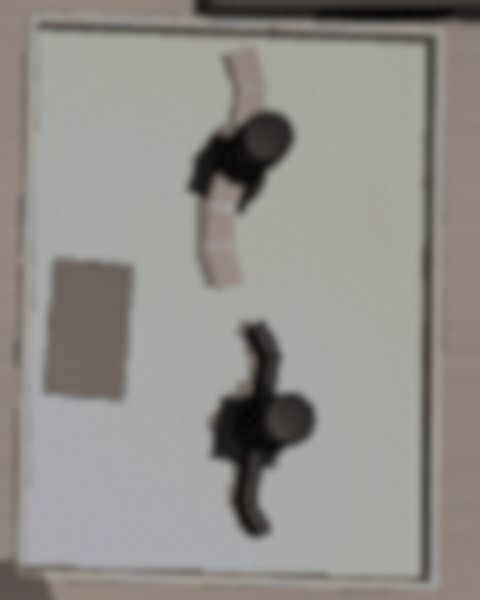

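View pics/topB.png

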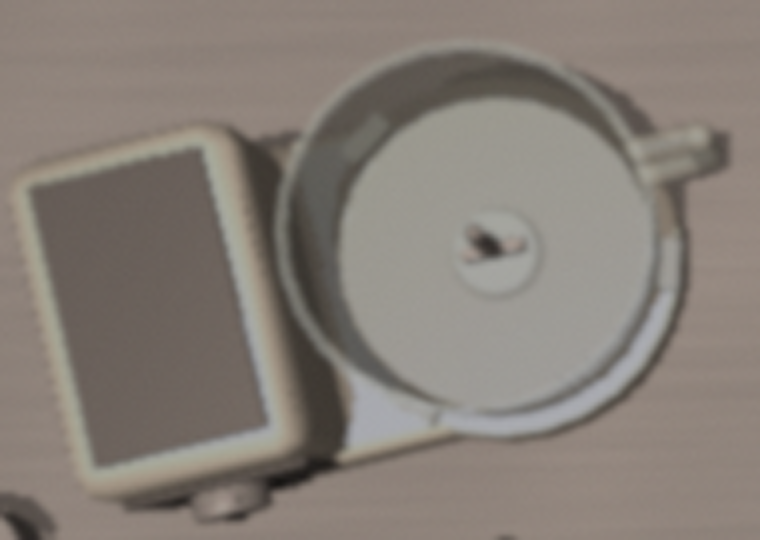

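View pics/scA.png

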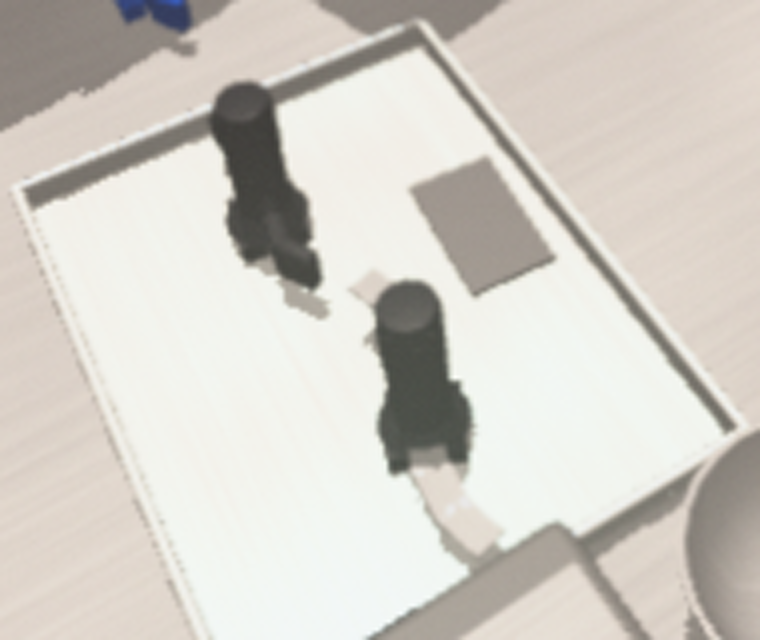

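```bash
python3 - <<'E'
from h import *
z=np.load('top0.npz');p=z['p'];d=z['d'];C=cloud('top',d)
print('hub top ray',atz('top',360+291/4,80+418/4,103).round(1))
s=np.load('scene0.npz');Cs=cloud('scene',s['d'])
print('hub from scene',atz('scene',170+244/4,230+102/4,103).round(1), 'chop', atz('scene',170+408/4,230+305/4,103).round(1),atz('top',360+268/4,80+138/4,103).round(1))
for n,C_,dd in(('top',C,d),('scene',Cs,s['d'])):
    m=(dd>0)&(abs(C_[...,0]-464)<80)&(abs(C_[...,1]+274)<80)&(C_[...,2]>30)&(C_[...,2]<48)
    q=C_[m]; print(n,len(q)); 
    r=q[:,:2]-[464,-274]; R=np.hypot(*r.T); a=np.degrees(np.arctan2(r[:,1],r[:,0]))
    for lo,hi in((20,30),(30,45),(45,60),(60,75)):
        k=(R>lo)&(R<hi); print(lo,[ (round(float(np.median(a[k&mm])),1),int((k&mm).sum())) for mm in (abs(a)<90,abs(a)>90) if (k&mm).any()])
print('boss',atz('top',110+498/4,100+253/4,75),'floor',atz('top',110+500/4,100+253/4,65))
# rim points
m=(abs(C[...,0]-520)<150)&(abs(C[...,1]-165)<160)&(C[...,2]>154)&(C[...,2]<166)&(d>0)
q=C[m]; r=np.hypot(q[:,0]-520,q[:,1]-165); q=q[(r>85)&(r<105)&(q[:,1]<240)]
A=np.c_[q[:,:2],np.ones(len(q))]; x=np.linalg.lstsq(A,(q[:,:2]**2).sum(1),rcond=None)[0]; print('rim',x[:2]/2,np.sqrt(x[2]+(x[:2]**2).sum()/4),len(q))
E
```

```text
hub top ray [ 466.2 -276.2  103. ]
hub from scene [ 473.  -274.2  103. ] chop [ 630.9 -266.7  103. ] [ 623.9 -267.5  103. ]
top 233
20 [(-9.0, 18), (166.2, 21)]
30 [(-10.6, 32), (169.8, 30)]
45 [(-7.5, 38), (173.3, 38)]
60 [(-1.9, 12)]
scene 204
20 [(-7.2, 25)]
30 [(-11.6, 32)]
45 [(-9.8, 41), (-176.3, 6)]
60 [(-3.0, 44)]
boss [522.32827828 167.43552055  75.        ] floor [523.76894587 167.90871128  65.        ]
rim [523.96604525 169.25903017] 95.25650274696306 659
```

Call:
play_rows --commands '[{"x":0.03,"y":-0.012},{"x":0.045,"y":-0.017},{"x":0.045,"y":-0.017},{"x":0.045,"y":-0.017},{"x":0.045,"y":-0.017},{"x":0.045,"y":-0.017},{"x":0.045,"y":-0.017},{"x":0.03,"y":-0.012},{"x":0.016,"y":-0.007},{"x":0},{"x":0}]'

```text
$.commands[0]: bad value
```

```bash
python3 - <<'E'
from h import *
s=manip.read_state(); print(s['eef_pos'],s['eef_rot'],s['wrist_force'])
p,d=manip.camera('wrist'); save('w1',p); np.savez('w1.npz',p=p,d=d,**s)
print(proj('wrist',[467,-276,103],s))
E
```

```text
[ 185.88012596 -517.44080574  205.02932039] [-3.14075573e+00 -9.61831955e-05  3.44814570e-01] [ 0.18096847  0.47216292 -0.24342416]
(np.float64(113.72683436538142), np.float64(-313.4960626637177))
```

View pics/w1.png

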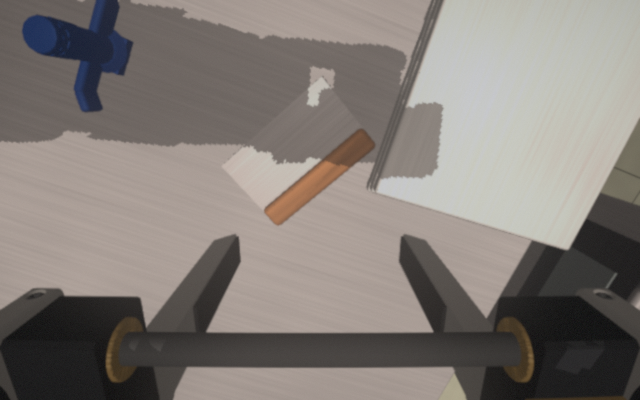

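The move was refused, so rows probably need every key. The picture is unchanged.

Call:
play_rows --commands '[{"x":0.03,"y":-0.012,"z":0,"wx":0,"wy":0,"wz":0,"grip":1},{"x":0.045,"y":-0.017,"z":0,"wx":0,"wy":0,"wz":0,"grip":1},{"x":0.045,"y":-0.017,"z":0,"wx":0,"wy":0,"wz":0,"grip":1},{"x":0.045,"y":-0.017,"z":0,"wx":0,"wy":0,"wz":0,"grip":1},{"x":0.045,"y":-0.017,"z":0,"wx":0,"wy":0,"wz":0,"grip":1},{"x":0.045,"y":-0.017,"z":0,"wx":0,"wy":0,"wz":0,"grip":1},{"x":0.045,"y":-0.017,"z":0,"wx":0,"wy":0,"wz":0,"grip":1},{"x":0.03,"y":-0.012,"z":0,"wx":0,"wy":0,"wz":0,"grip":1},{"x":0.016,"y":-0.007,"z":0,"wx":0,"wy":0,"wz":0,"grip":1},{"x":0,"y":0,"z":0,"wx":0,"wy":0,"wz":0,"grip":1},{"x":0,"y":0,"z":0,"wx":0,"wy":0,"wz":0,"grip":1}]'

```text
clock: 1.58
eef_pos: [465.9, -276.2, 205.4]
eef_rot: [-3.142, 0.0, 0.344]
wrist_force: [1.0, 0.7, 0.1]
finger_gap: 93.7
```

```bash
python3 - <<'E'
from h import *
s=manip.read_state(); print(s['clock'],s['eef_pos'],s['eef_rot'],s['wrist_force'])
p,d=manip.camera('wrist'); save('w2',p); np.savez('w2.npz',p=p,d=d,**s)
print(proj('wrist',[467,-276,103],s))
E
```

```text
1.575 [ 465.89056678 -276.23976776  205.40715477] [-3.14156792e+00  2.87160140e-04  3.44016021e-01] [0.98869498 0.66545832 0.05209945]
(np.float64(318.2109091641553), np.float64(198.20609229228367))
```

View pics/w2.png

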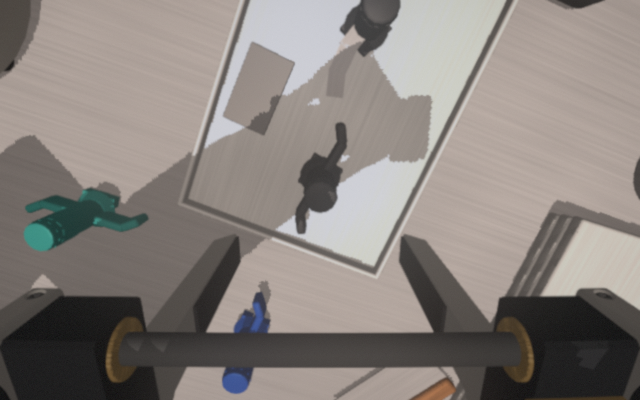

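The wrist view shows the dark-armed hub, with its top at about (320,196) and one arm running to about (341,125). Next I'll take an enlarged crop.

```bash
python3 - <<'E'
from h import *
z=np.load('w2.npz');s={k:z[k] for k in('eef_pos','eef_rot')};p=z['p']
crop('w2c',cv2.convertScaleAbs(p,alpha=2.0),270,110,370,250,5)
print(atz('wrist',320,196,103,s))
C=cloud('wrist',z['d'],s)
m=(C[...,2]>33)&(C[...,2]<46)&(abs(C[...,0]-467)<90)&(abs(C[...,1]+276)<80);q=C[m];r=q[:,:2]-[467,-276];R=np.hypot(*r.T);a=np.degrees(np.arctan2(r[:,1],r[:,0]))
for lo,hi in((20,30),(30,40),(40,50),(50,60),(60,70)):
    k=(R>lo)&(R<hi); print(lo,[(round(float(np.median(a[k&mm])),1),r[k&mm].mean(0).round(1),int((k&mm).sum())) for mm in (abs(a)<90,abs(a)>90) if (k&mm).any()])
E
```

```text
[ 469.428603   -276.79870169  103.        ]
20 [(-11.7, array([24.4, -5.1]), 97), (164.1, array([-27.3,   7. ]), 22)]
30 [(-11.7, array([34.2, -7.1]), 99), (169.3, array([-34.4,   6.4]), 86)]
40 [(-10.8, array([44.2, -8.5]), 106), (172.0, array([-44.7,   5.8]), 95)]
50 [(-5.3, array([54.8, -5.1]), 117), (173.2, array([-54.7,   1.2]), 88)]
60 [(-1.8, array([62.7, -2. ]), 55), (177.5, array([-60.9,   0.8]), 10)]
```

View pics/w2c.png

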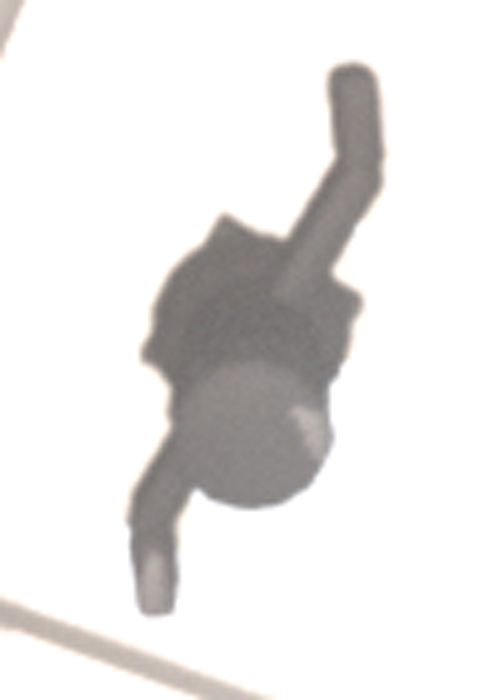

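```bash
python3 - <<'E'
from h import *
z=np.load('w2.npz');s={k:z[k] for k in('eef_pos','eef_rot')}
for h in (5,15,25):
    P=[atz('wrist',270+u/5,110+v/5,h,s)[:2] for u,v in((225,217),(358,300),(148,352),(355,70),(152,610))]
    e=P[1]-P[0];f=P[2]-P[0];g=P[3]-P[4]
    print(h,[(np.hypot(*t).round(1),np.degrees(np.arctan2(t[1],t[0])).round(1)) for t in(e,f,g)],((P[1]+P[2])/2).round(1))
print([proj('wrist',[469,-276.5,z],s) for z in(103,15)])
E
```

```text
5 [(np.float64(36.2), np.float64(-102.3)), (np.float64(36.4), np.float64(169.9)), (np.float64(137.5), np.float64(-0.4))] [ 467.2 -278.5]
15 [(np.float64(35.3), np.float64(-102.3)), (np.float64(35.4), np.float64(169.9)), (np.float64(133.9), np.float64(-0.4))] [ 469.2 -277.7]
25 [(np.float64(34.3), np.float64(-102.3)), (np.float64(34.5), np.float64(169.9)), (np.float64(130.3), np.float64(-0.4))] [ 471.2 -276.9]
[(np.float64(319.51462875638373), np.float64(196.3315942276331)), (np.float64(319.4657260946869), np.float64(175.02929948745017))]
```

Blade yaw is about -11°, and the hub is at about (469,-277). Next I look into the bowl for the bar angle.

Call:
play_rows --commands '[{"x":0.0113,"y":-0.0221,"z":0,"wx":0,"wy":0,"wz":0,"grip":1},{"x":0.0226,"y":-0.0442,"z":0,"wx":0,"wy":0,"wz":0,"grip":1},{"x":0.0226,"y":-0.0442,"z":0,"wx":0,"wy":0,"wz":0,"grip":1},{"x":0.0226,"y":-0.0442,"z":0,"wx":0,"wy":0,"wz":0,"grip":1},{"x":0.0226,"y":-0.0442,"z":0,"wx":0,"wy":0,"wz":0,"grip":1},{"x":0.0226,"y":-0.0442,"z":0,"wx":0,"wy":0,"wz":0,"grip":1},{"x":0.0226,"y":-0.0442,"z":0,"wx":0,"wy":0,"wz":0,"grip":1},{"x":0.0226,"y":-0.0442,"z":0,"wx":0,"wy":0,"wz":0,"grip":1},{"x":0.0226,"y":-0.0442,"z":0,"wx":0,"wy":0,"wz":0,"grip":1},{"x":0.0113,"y":-0.0221,"z":0,"wx":0,"wy":0,"wz":0,"grip":1},{"x":0,"y":0,"z":0,"wx":0,"wy":0,"wz":0,"grip":1},{"x":0,"y":0,"z":0,"wx":0,"wy":0,"wz":0,"grip":1}]'

```text
clock: 3.12
eef_pos: [523.6, 166.4, 205.4]
eef_rot: [3.141, 0.0, 0.344]
wrist_force: [0.5, -0.1, 0.3]
finger_gap: 93.9
```

```bash
python3 - <<'E'
from h import *
s=manip.read_state(); print(s['clock'],s['eef_pos'],s['eef_rot'],s['joints'])
p,d=manip.camera('wrist'); save('w3',p); np.savez('w3.npz',p=p,d=d,**s)
crop('w3c',p,220,100,420,250,4)
for P in([523.5,168.5,75],[523.5,168.5,145]): print(proj('wrist',P,s))
E
```

```text
3.125 [523.57364715 166.37181605 205.42373042] [3.14141456e+00 2.23565653e-04 3.43691524e-01] [ 2.41099315e-01  2.98664904e-01  1.52265154e+00 -2.06484184e-04
  1.32048036e+00  1.46825527e+00]
(np.float64(316.0079667860863), np.float64(190.54448642234735))
(np.float64(315.1536897698047), np.float64(214.26356227667492))
```

View pics/w3.png

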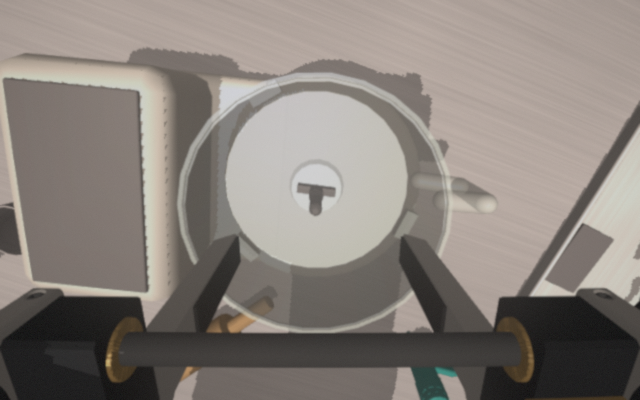

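View pics/w3c.png

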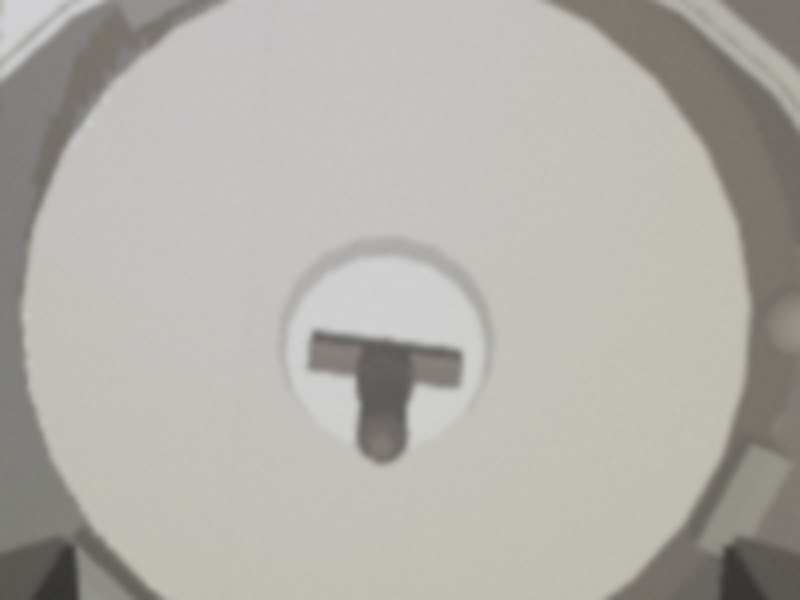

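The crop shows the bar from about (297,178) to (336,192) in full-picture pixels and the spindle tip near (315.5,209.5).

```bash
python3 - <<'E'
from h import *
z=np.load('w3.npz');s={k:z[k] for k in('eef_pos','eef_rot')}
f=lambda u,v,h:atz('wrist',220+u/4,100+v/4,h,s)[:2]
for a,b,h in(((309,368),(460,386),85),((314,333),(463,353),85),((314,333),(463,353),75)):
    t=f(*b,h)-f(*a,h); print(np.hypot(*t),np.degrees(np.arctan2(t[1],t[0])),(f(*a,h)+f(*b,h))/2)
print('bar ctr',f(386,360,85),'boss',f(386,350,75),'tip',f(382,437,143),'floor',f(386,318,65))
C=cloud('wrist',z['d'],s)
q=C[195:218,308:324].reshape(-1,3); m=(q[:,2]>120)&(q[:,2]<150); print('spindle depth',q[m].mean(0),m.sum(),q[m][:,2].max())
b=C[170:205,285:345].reshape(-1,3); m=(b[:,2]>80)&(b[:,2]<89)&(np.hypot(b[:,0]-523,b[:,1]-168)<22); bb=b[m]; print('bar',bb.mean(0),m.sum(),np.ptp(bb,axis=0))
r=bb[:,:2]-bb[:,:2].mean(0); w,v=np.linalg.eigh(r.T@r); print(np.degrees(np.arctan2(v[1,1],v[0,1])))
# floor circle edge via boss mask
p=cv2.cvtColor(z['p'],cv2.COLOR_RGB2GRAY); 
E
```

```text
35.456523441557195 -77.33967206024082 [522.71497106 167.97041297]
34.795220636093624 -78.15946033832486 [530.72008765 169.8301185 ]
35.9578293867364 -78.15946033832503 [528.33892533 169.04452352]
bar ctr [526.68477101 169.04809529] boss [526.50135972 169.06617318] tip [526.73641814 169.39197525] floor [531.6966152  170.99774452]
spindle depth [528.02834841 170.05736436 137.65078244] 208 145.76563950266106
bar [526.77362876 169.65660971  84.35113203] 241 [14.64369267 35.67345455  8.23510354]
102.02071120887642
```

Bar is at about -78°, blade at -11°, so I'll turn the blade -67°. I'll grasp at yaw ≈ 87° and place at yaw ≈ 20°. Spindle is at ≈ (526.7,169.3).

Call:
play_rows --commands '[{"x":-0.0112,"y":0.0222,"z":0,"wx":0,"wy":0,"wz":0,"grip":1},{"x":-0.0223,"y":0.0443,"z":0,"wx":0,"wy":0,"wz":0,"grip":1},{"x":-0.0223,"y":0.0443,"z":0,"wx":0,"wy":0,"wz":0,"grip":1},{"x":-0.0223,"y":0.0443,"z":0,"wx":0,"wy":0,"wz":0,"grip":1},{"x":-0.0223,"y":0.0443,"z":0,"wx":0,"wy":0,"wz":0,"grip":1},{"x":-0.0223,"y":0.0443,"z":0,"wx":0,"wy":0,"wz":0,"grip":1},{"x":-0.0223,"y":0.0443,"z":0,"wx":0,"wy":0,"wz":0,"grip":1},{"x":-0.0223,"y":0.0443,"z":0,"wx":0,"wy":0,"wz":0,"grip":1},{"x":-0.0223,"y":0.0443,"z":0,"wx":0,"wy":0,"wz":0,"grip":1},{"x":-0.0112,"y":0.0222,"z":0,"wx":0,"wy":0,"wz":0,"grip":1},{"x":0,"y":0,"z":0.005,"wx":0,"wy":0,"wz":-8,"grip":1},{"x":0,"y":0,"z":0.008,"wx":0,"wy":0,"wz":-10,"grip":1},{"x":0,"y":0,"z":0.008,"wx":0,"wy":0,"wz":-10,"grip":1},{"x":0,"y":0,"z":0.008,"wx":0,"wy":0,"wz":-10,"grip":1},{"x":0,"y":0,"z":0.008,"wx":0,"wy":0,"wz":-10,"grip":1},{"x":0,"y":0,"z":0.008,"wx":0,"wy":0,"wz":-10,"grip":1},{"x":0,"y":0,"z":0.005,"wx":0,"wy":0,"wz":-9,"grip":1},{"x":0,"y":0,"z":0,"wx":0,"wy":0,"wz":0,"grip":1},{"x":0,"y":0,"z":0,"wx":0,"wy":0,"wz":0,"grip":1}]'

```text
clock: 5.55
eef_pos: [469.1, -276.1, 155.8]
eef_rot: [3.141, 0.0, 1.51]
wrist_force: [-0.3, 0.3, -0.1]
finger_gap: 94.1
```

```bash
python3 - <<'E'
from h import *
s=manip.read_state(); print(s['clock'],s['eef_pos'],s['eef_rot'],s['joints'],s['wrist_force'])
p,d=manip.camera('wrist'); save('w4',p); np.savez('w4.npz',p=p,d=d,**s)
crop('w4c',cv2.convertScaleAbs(p,alpha=1.8),240,110,400,270,4)
print(proj('wrist',[469,-277,103],s))
E
```

```text
5.55 [ 469.07309613 -276.06132472  155.84941373] [3.14115471e+00 2.95055750e-04 1.50985825e+00] [-5.99220768e-01  3.32331693e-01  1.59793129e+00 -3.07906527e-05
  1.21080240e+00 -5.38271913e-01] [-0.27474911  0.27391301 -0.07776628]
(np.float64(318.73855327097783), np.float64(218.38224969106633))
```

View pics/w4.png

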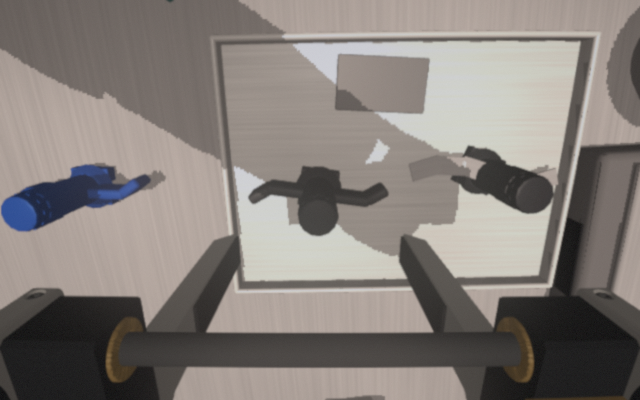

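View pics/w4c.png

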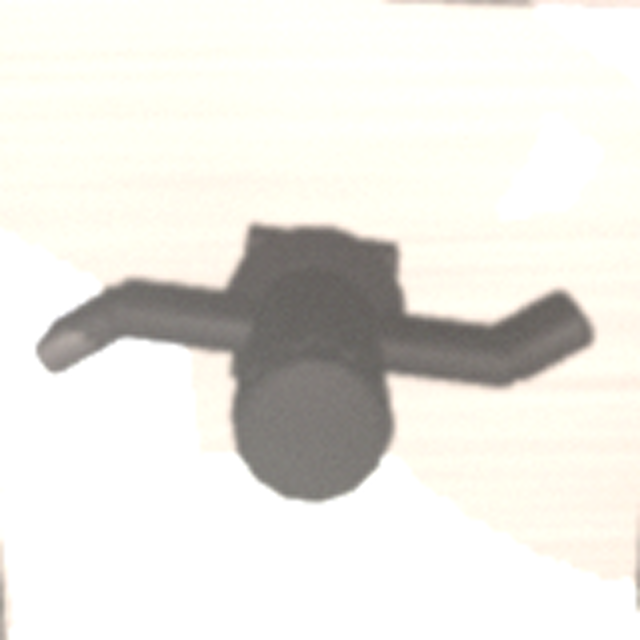

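The hub top is at (318,217), where I predicted (319,218). I'll descend and grip.

Call:
play_rows --commands '[{"x":0,"y":0,"z":0.015,"wx":0,"wy":0,"wz":0,"grip":1},{"x":0,"y":0,"z":0.025,"wx":0,"wy":0,"wz":0,"grip":1},{"x":0,"y":0,"z":0.025,"wx":0,"wy":0,"wz":0,"grip":1},{"x":0,"y":0,"z":0.015,"wx":0,"wy":0,"wz":0,"grip":1},{"x":0,"y":0,"z":0.007,"wx":0,"wy":0,"wz":0,"grip":1},{"x":0,"y":0,"z":0,"wx":0,"wy":0,"wz":0,"grip":0.6},{"x":0,"y":0,"z":0,"wx":0,"wy":0,"wz":0,"grip":0.4},{"x":0,"y":0,"z":0,"wx":0,"wy":0,"wz":0,"grip":0.2},{"x":0,"y":0,"z":0,"wx":0,"wy":0,"wz":0,"grip":0.2},{"x":0,"y":0,"z":0,"wx":0,"wy":0,"wz":0,"grip":0.2},{"x":0,"y":0,"z":0,"wx":0,"wy":0,"wz":0,"grip":0.2},{"x":0,"y":0,"z":0,"wx":0,"wy":0,"wz":0,"grip":0.2}]' --squeeze 25

```text
clock: 7.1
eef_pos: [469.3, -275.5, 68.4]
eef_rot: [-3.141, -0.0, 1.514]
wrist_force: [-1.4, 1.0, -1.5]
finger_gap: 29.5
```

```bash
python3 - <<'E'
from h import *
s=manip.read_state(); print(s['clock'],s['eef_pos'],s['eef_rot'],s['finger_gap'],s['wrist_force'])
p,d=manip.camera('wrist'); save('w5',p)
E
```

```text
7.1 [ 469.3184737  -275.54805185   68.40469454] [-3.14145874e+00 -6.30679280e-05  1.51414927e+00] 29.487784647354474 [-1.41395273  1.00031848 -1.53187811]
```

View pics/w5.png

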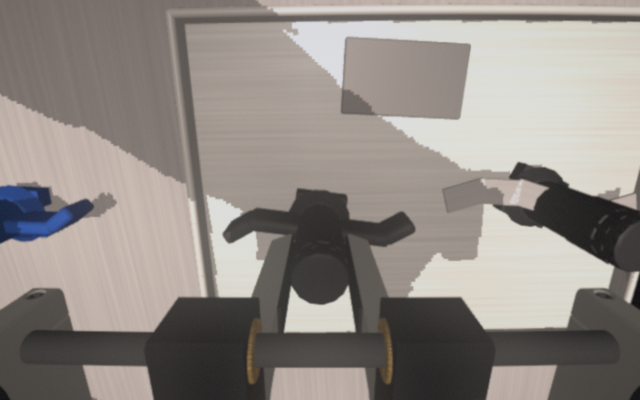

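Held, with a gap of 29.5 mm. Next: lift, turn to the placing yaw, then travel.

Call:
play_rows --commands '[{"x":0,"y":0,"z":-0.008,"wx":0,"wy":0,"wz":0,"grip":0.2},{"x":0,"y":0,"z":-0.016,"wx":0,"wy":0,"wz":0,"grip":0.2},{"x":0,"y":0,"z":-0.025,"wx":0,"wy":0,"wz":0,"grip":0.2},{"x":0,"y":0,"z":-0.025,"wx":0,"wy":0,"wz":4,"grip":0.2},{"x":0,"y":0,"z":-0.025,"wx":0,"wy":0,"wz":9,"grip":0.2},{"x":0,"y":0,"z":-0.025,"wx":0,"wy":0,"wz":10,"grip":0.2},{"x":0,"y":0,"z":-0.025,"wx":0,"wy":0,"wz":10,"grip":0.2},{"x":0,"y":0,"z":-0.02,"wx":0,"wy":0,"wz":10,"grip":0.2},{"x":0,"y":0,"z":-0.013,"wx":0,"wy":0,"wz":10,"grip":0.2},{"x":0,"y":0,"z":0,"wx":0,"wy":0,"wz":9,"grip":0.2},{"x":0,"y":0,"z":0,"wx":0,"wy":0,"wz":5,"grip":0.2},{"x":0,"y":0,"z":0,"wx":0,"wy":0,"wz":0,"grip":0.2}]'

```text
clock: 8.65
eef_pos: [469.3, -275.5, 251.5]
eef_rot: [3.141, -0.001, 0.345]
wrist_force: [-0.2, 0.0, -1.7]
finger_gap: 29.7
```

Call:
play_rows --commands '[{"x":0.0113,"y":-0.0222,"z":0,"wx":0,"wy":0,"wz":0,"grip":0.2},{"x":0.0227,"y":-0.0444,"z":0,"wx":0,"wy":0,"wz":0,"grip":0.2},{"x":0.0227,"y":-0.0444,"z":0,"wx":0,"wy":0,"wz":0,"grip":0.2},{"x":0.0227,"y":-0.0444,"z":0,"wx":0,"wy":0,"wz":0,"grip":0.2},{"x":0.0227,"y":-0.0444,"z":0,"wx":0,"wy":0,"wz":0,"grip":0.2},{"x":0.0227,"y":-0.0444,"z":0,"wx":0,"wy":0,"wz":0,"grip":0.2},{"x":0.0227,"y":-0.0444,"z":0,"wx":0,"wy":0,"wz":0,"grip":0.2},{"x":0.0227,"y":-0.0444,"z":0,"wx":0,"wy":0,"wz":0,"grip":0.2},{"x":0.0227,"y":-0.0444,"z":0,"wx":0,"wy":0,"wz":0,"grip":0.2},{"x":0.0113,"y":-0.0222,"z":0,"wx":0,"wy":0,"wz":0,"grip":0.2},{"x":0,"y":0,"z":0,"wx":0,"wy":0,"wz":0,"grip":0.2},{"x":0,"y":0,"z":0,"wx":0,"wy":0,"wz":0,"grip":0.2}]'

```text
clock: 10.15
eef_pos: [526.4, 168.9, 250.8]
eef_rot: [3.141, -0.0, 0.346]
wrist_force: [-0.6, -0.7, -0.9]
finger_gap: 29.4
```

```bash
python3 - <<'E'
from h import *
s=manip.read_state(); print(s['clock'],s['eef_pos'],s['eef_rot'],s['finger_gap'],s['wrist_force'])
p,d=manip.camera('wrist'); save('w6',p); np.savez('w6.npz',p=p,d=d,**s)
crop('w6c',cv2.convertScaleAbs(p,alpha=1.6),220,160,420,310,4)
hz=s['eef_pos'][2]-68.4+103
print(hz,proj('wrist',[*s['eef_pos'][:2],hz],s))
p,d=manip.camera('scene'); np.savez('s6.npz',p=p,d=d); crop('s6c',p,340,60,480,240,4)
E
```

```text
10.15 [526.40531153 168.88716573 250.75668398] [ 3.14137892e+00 -1.21485476e-04  3.45626579e-01] 29.43564964688913 [-0.6294927  -0.70489219 -0.85094481]
285.35668398180087 (np.float64(317.04648431561947), np.float64(279.01556439753176))
```

View pics/w6c.png

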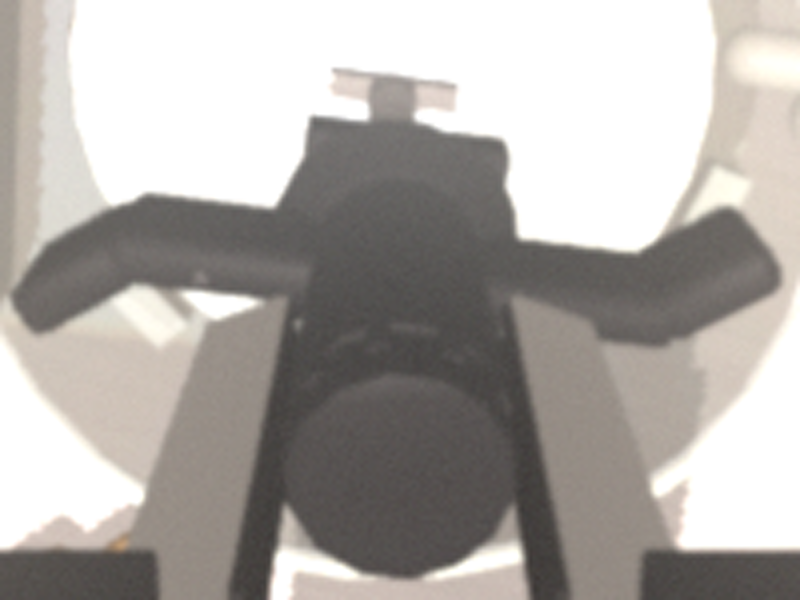

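View pics/s6c.png

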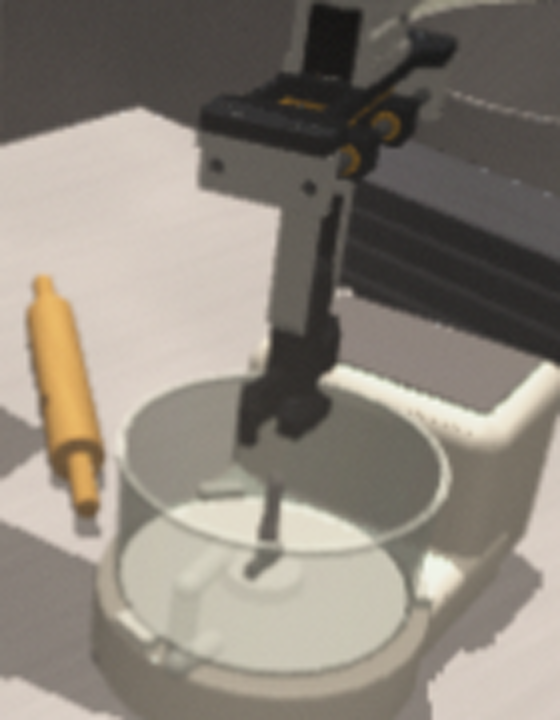

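The crop shows the foot edge parallel to the bar, both tilted about 7°. Laterally, the spindle is about 1.4 mm toward tool -y from the hub. I'll correct that and lower to just above the tip.

Call:
play_rows --commands '[{"x":0.0004,"y":-0.0014,"z":0.008,"wx":0,"wy":0,"wz":0,"grip":0.2},{"x":0,"y":0,"z":0.012,"wx":0,"wy":0,"wz":0,"grip":0.2},{"x":0,"y":0,"z":0.01,"wx":0,"wy":0,"wz":0,"grip":0.2},{"x":0,"y":0,"z":0.003,"wx":0,"wy":0,"wz":0,"grip":0.2},{"x":0,"y":0,"z":0,"wx":0,"wy":0,"wz":0,"grip":0.2},{"x":0,"y":0,"z":0,"wx":0,"wy":0,"wz":0,"grip":0.2}]'

```text
clock: 11.0
eef_pos: [526.5, 171.0, 217.8]
eef_rot: [3.142, -0.001, 0.345]
wrist_force: [0.3, -0.1, -0.9]
finger_gap: 29.4
```

```bash
python3 - <<'E'
from h import *
s=manip.read_state(); print(s['clock'],s['eef_pos'],s['eef_rot'],s['finger_gap'],s['wrist_force'])
p,d=manip.camera('scene'); np.savez('s7.npz',p=p,d=d); crop('s7c',cv2.convertScaleAbs(p,alpha=1.3),375,120,445,215,8)
E
```

```text
11.0 [526.5171735  171.02579894 217.78206053] [ 3.14156816e+00 -5.50943697e-04  3.44754663e-01] 29.437161031314254 [ 0.31756384 -0.06942605 -0.85937272]
```

View pics/s7c.png

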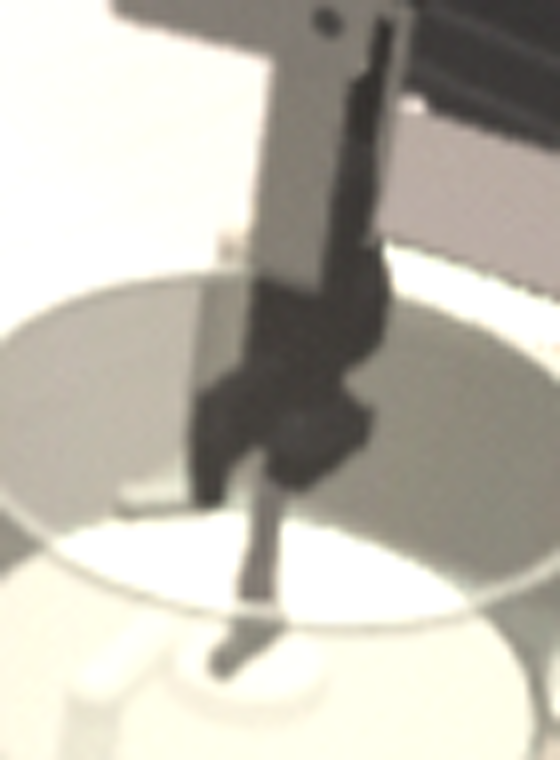

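The scene crop shows the spindle tip right under the hub's foot. I'll lower it slowly and watch the force.

Call:
play_rows --commands '[{"x":0,"y":0,"z":0.003,"wx":0,"wy":0,"wz":0,"grip":0.2},{"x":0,"y":0,"z":0.003,"wx":0,"wy":0,"wz":0,"grip":0.2},{"x":0,"y":0,"z":0.002,"wx":0,"wy":0,"wz":0,"grip":0.2},{"x":0,"y":0,"z":0.002,"wx":0,"wy":0,"wz":0,"grip":0.2},{"x":0,"y":0,"z":0,"wx":0,"wy":0,"wz":0,"grip":0.2}]'

```text
clock: 11.68
eef_pos: [526.3, 171.0, 207.3]
eef_rot: [-3.142, 0.0, 0.345]
wrist_force: [-0.2, 0.4, -0.9]
finger_gap: 29.2
```

Call:
play_rows --commands '[{"x":0,"y":0,"z":0.001,"wx":0,"wy":0,"wz":0,"grip":0.2},{"x":0,"y":0,"z":0.001,"wx":0,"wy":0,"wz":0,"grip":0.2}]'

```text
clock: 11.92
eef_pos: [526.4, 171.0, 205.4]
eef_rot: [3.142, -0.0, 0.345]
wrist_force: [0.8, -0.6, -1.1]
finger_gap: 29.8
```

Call:
play_rows --commands '[{"x":0,"y":0,"z":0.0015,"wx":0,"wy":0,"wz":0,"grip":0.2},{"x":0,"y":0,"z":0.0015,"wx":0,"wy":0,"wz":0,"grip":0.2},{"x":0,"y":0,"z":0.0015,"wx":0,"wy":0,"wz":0,"grip":0.2},{"x":0,"y":0,"z":0.0015,"wx":0,"wy":0,"wz":0,"grip":0.2},{"x":0,"y":0,"z":0,"wx":0,"wy":0,"wz":0,"grip":0.2}]'

```text
clock: 12.55
eef_pos: [526.3, 171.0, 199.3]
eef_rot: [-3.142, 0.0, 0.345]
wrist_force: [-0.3, 0.0, -2.2]
finger_gap: 29.4
```

Call:
play_rows --commands '[{"x":0,"y":0,"z":0.002,"wx":0,"wy":0,"wz":0,"grip":0.2},{"x":0,"y":0,"z":0.002,"wx":0,"wy":0,"wz":0,"grip":0.2},{"x":0,"y":0,"z":0.002,"wx":0,"wy":0,"wz":0,"grip":0.2},{"x":0,"y":0,"z":0,"wx":0,"wy":0,"wz":0,"grip":0.2}]'

```text
clock: 13.05
eef_pos: [526.3, 171.0, 193.2]
eef_rot: [-3.142, 0.0, 0.345]
wrist_force: [-0.0, 0.4, -1.1]
finger_gap: 29.5
```

```bash
python3 - <<'E'
from h import *
s=manip.read_state(); print(s['clock'],s['eef_pos'],s['eef_rot'],s['finger_gap'],s['wrist_force'],s['moment'])
p,d=manip.camera('scene'); crop('s8c',cv2.convertScaleAbs(p,alpha=1.3),375,120,445,215,8)
E
```

```text
13.05 [526.31563827 170.96891594 193.23028912] [-3.14157155e+00  3.61657107e-04  3.44793761e-01] 29.464606683353853 [-0.0195747   0.44536325 -1.09832102] [ 0.00213071  0.01169814 -0.01668058]
```

View pics/s8c.png

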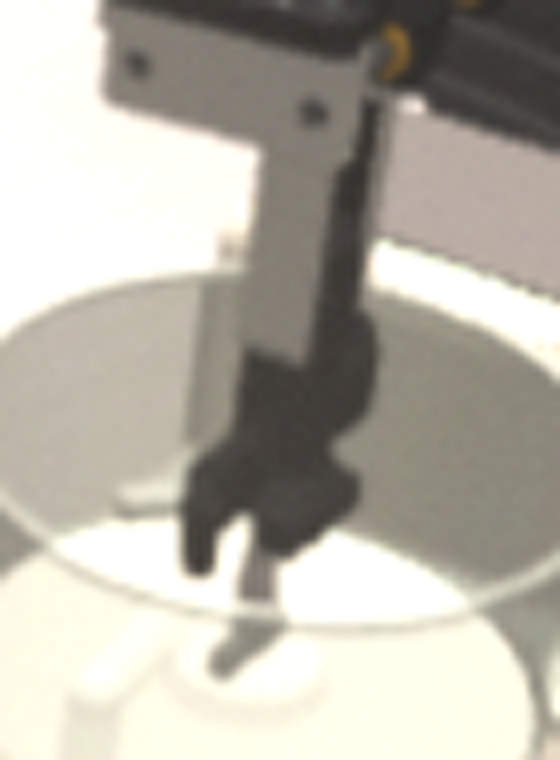

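The spindle is inside the bore with no side force. I'll go on slowly over the shoulder, which is at foot height about 115 mm.

Call:
play_rows --commands '[{"x":0,"y":0,"z":0.003,"wx":0,"wy":0,"wz":0,"grip":0.2},{"x":0,"y":0,"z":0.003,"wx":0,"wy":0,"wz":0,"grip":0.2},{"x":0,"y":0,"z":0.003,"wx":0,"wy":0,"wz":0,"grip":0.2},{"x":0,"y":0,"z":0.002,"wx":0,"wy":0,"wz":0,"grip":0.2},{"x":0,"y":0,"z":0,"wx":0,"wy":0,"wz":0,"grip":0.2}]'

```text
clock: 13.72
eef_pos: [526.3, 171.0, 182.3]
eef_rot: [-3.142, 0.0, 0.345]
wrist_force: [1.0, 0.4, -2.1]
finger_gap: 29.7
```

Call:
play_rows --commands '[{"x":0,"y":0,"z":0.0015,"wx":0,"wy":0,"wz":0,"grip":0.2},{"x":0,"y":0,"z":0.0015,"wx":0,"wy":0,"wz":0,"grip":0.2},{"x":0,"y":0,"z":0.001,"wx":0,"wy":0,"wz":0,"grip":0.2},{"x":0,"y":0,"z":0,"wx":0,"wy":0,"wz":0,"grip":0.2}]'

```text
clock: 14.22
eef_pos: [526.4, 171.0, 178.4]
eef_rot: [3.142, 0.0, 0.345]
wrist_force: [-0.2, 0.6, -2.3]
finger_gap: 29.6
```

Call:
play_rows --commands '[{"x":0,"y":0,"z":0.0015,"wx":0,"wy":0,"wz":0,"grip":0.2},{"x":0,"y":0,"z":0.0015,"wx":0,"wy":0,"wz":0,"grip":0.2},{"x":0,"y":0,"z":0.0015,"wx":0,"wy":0,"wz":0,"grip":0.2},{"x":0,"y":0,"z":0.0015,"wx":0,"wy":0,"wz":0,"grip":0.2},{"x":0,"y":0,"z":0,"wx":0,"wy":0,"wz":0,"grip":0.2}]'

```text
clock: 14.85
eef_pos: [526.3, 171.0, 172.3]
eef_rot: [-3.142, 0.0, 0.345]
wrist_force: [-0.1, -0.3, -1.6]
finger_gap: 29.6
```

Call:
play_rows --commands '[{"x":0,"y":0,"z":0.0015,"wx":0,"wy":0,"wz":0,"grip":0.2},{"x":0,"y":0,"z":0.0015,"wx":0,"wy":0,"wz":0,"grip":0.2},{"x":0,"y":0,"z":0.0015,"wx":0,"wy":0,"wz":0,"grip":0.2},{"x":0,"y":0,"z":0.0015,"wx":0,"wy":0,"wz":0,"grip":0.2},{"x":0,"y":0,"z":0,"wx":0,"wy":0,"wz":0,"grip":0.2}]'

```text
clock: 15.48
eef_pos: [526.3, 171.0, 166.3]
eef_rot: [3.142, 0.0, 0.345]
wrist_force: [-0.2, 0.6, -1.4]
finger_gap: 29.1
```

Call:
play_rows --commands '[{"x":0,"y":0,"z":0.0015,"wx":0,"wy":0,"wz":0,"grip":0.2},{"x":0,"y":0,"z":0.0015,"wx":0,"wy":0,"wz":0,"grip":0.2},{"x":0,"y":0,"z":0.0015,"wx":0,"wy":0,"wz":0,"grip":0.2},{"x":0,"y":0,"z":0.0015,"wx":0,"wy":0,"wz":0,"grip":0.2},{"x":0,"y":0,"z":0,"wx":0,"wy":0,"wz":0,"grip":0.2}]'

```text
clock: 16.1
eef_pos: [526.3, 171.0, 160.3]
eef_rot: [-3.142, 0.0, 0.345]
wrist_force: [-0.4, -0.2, -1.0]
finger_gap: 29.4
```

Foot is about 95 mm and still free. I'll lower the squeeze so the grip slips before the force limit, then approach bar height in small steps.

Call:
play_rows --commands '[{"x":0,"y":0,"z":0.0015,"wx":0,"wy":0,"wz":0,"grip":0.2},{"x":0,"y":0,"z":0.0015,"wx":0,"wy":0,"wz":0,"grip":0.2},{"x":0,"y":0,"z":0.0015,"wx":0,"wy":0,"wz":0,"grip":0.2},{"x":0,"y":0,"z":0.0015,"wx":0,"wy":0,"wz":0,"grip":0.2},{"x":0,"y":0,"z":0.001,"wx":0,"wy":0,"wz":0,"grip":0.2},{"x":0,"y":0,"z":0,"wx":0,"wy":0,"wz":0,"grip":0.2}]' --squeeze 12

```text
clock: 16.85
eef_pos: [526.4, 171.0, 153.4]
eef_rot: [-3.142, 0.0, 0.345]
wrist_force: [0.2, -1.4, -0.9]
finger_gap: 29.4
```

Call:
play_rows --commands '[{"x":0,"y":0,"z":0.0005,"wx":0,"wy":0,"wz":0,"grip":0.2},{"x":0,"y":0,"z":0.0005,"wx":0,"wy":0,"wz":0,"grip":0.2},{"x":0,"y":0,"z":0,"wx":0,"wy":0,"wz":0,"grip":0.2}]'

```text
clock: 17.23
eef_pos: [526.4, 171.0, 152.4]
eef_rot: [3.142, 0.0, 0.345]
wrist_force: [0.5, -0.2, -1.7]
finger_gap: 29.7
```

Call:
play_rows --commands '[{"x":0,"y":0,"z":0.0005,"wx":0,"wy":0,"wz":0,"grip":0.2},{"x":0,"y":0,"z":0.0005,"wx":0,"wy":0,"wz":0,"grip":0.2},{"x":0,"y":0,"z":0,"wx":0,"wy":0,"wz":0,"grip":0.2}]'

```text
clock: 17.6
eef_pos: [526.4, 171.0, 151.4]
eef_rot: [3.142, 0.0, 0.345]
wrist_force: [0.8, 0.3, -1.9]
finger_gap: 29.8
```

Call:
play_rows --commands '[{"x":0,"y":0,"z":0.0005,"wx":0,"wy":0,"wz":0,"grip":0.2},{"x":0,"y":0,"z":0.0005,"wx":0,"wy":0,"wz":0,"grip":0.2},{"x":0,"y":0,"z":0,"wx":0,"wy":0,"wz":0,"grip":0.2}]'

```text
clock: 17.98
eef_pos: [526.3, 171.0, 150.4]
eef_rot: [3.142, 0.0, 0.345]
wrist_force: [-0.3, 0.8, -2.0]
finger_gap: 29.6
```

Call:
play_rows --commands '[{"x":0,"y":0,"z":0.0005,"wx":0,"wy":0,"wz":0,"grip":0.2},{"x":0,"y":0,"z":0,"wx":0,"wy":0,"wz":0,"grip":0.2}]'

```text
clock: 18.23
eef_pos: [526.4, 171.0, 149.9]
eef_rot: [-3.142, 0.0, 0.345]
wrist_force: [-0.3, -0.5, -0.9]
finger_gap: 29.9
```

Call:
play_rows --commands '[{"x":0,"y":0,"z":0.0005,"wx":0,"wy":0,"wz":0,"grip":0.2},{"x":0,"y":0,"z":0,"wx":0,"wy":0,"wz":0,"grip":0.2}]'

```text
clock: 18.48
eef_pos: [526.4, 171.0, 149.4]
eef_rot: [-3.142, 0.0, 0.345]
wrist_force: [-0.8, -0.7, -0.5]
finger_gap: 30.0
```

Call:
play_rows --commands '[{"x":0,"y":0,"z":0.0004,"wx":0,"wy":0,"wz":0,"grip":0.2},{"x":0,"y":0,"z":0,"wx":0,"wy":0,"wz":0,"grip":0.2}]'

```text
clock: 18.73
eef_pos: [526.4, 171.0, 149.0]
eef_rot: [3.142, 0.0, 0.345]
wrist_force: [0.6, 0.4, -1.3]
finger_gap: 29.9
```

Call:
play_rows --commands '[{"x":0,"y":0,"z":0.0004,"wx":0,"wy":0,"wz":0,"grip":0.2},{"x":0,"y":0,"z":0,"wx":0,"wy":0,"wz":0,"grip":0.2}]'

```text
clock: 18.98
eef_pos: [526.4, 171.0, 148.6]
eef_rot: [-3.142, -0.0, 0.345]
wrist_force: [0.8, 0.3, -2.4]
finger_gap: 30.3
```

Call:
play_rows --commands '[{"x":0,"y":0,"z":0.0004,"wx":0,"wy":0,"wz":0,"grip":0.2},{"x":0,"y":0,"z":0,"wx":0,"wy":0,"wz":0,"grip":0.2}]'

```text
clock: 19.23
eef_pos: [526.4, 171.0, 148.2]
eef_rot: [-3.142, 0.0, 0.345]
wrist_force: [0.6, 0.2, -1.8]
finger_gap: 30.0
```

The foot is about 82.8 mm, already below the bar's top at 85 mm, with no resistance. The slot appears to be going straight over the bar, so I'll continue gently.

Call:
play_rows --commands '[{"x":0,"y":0,"z":0.0006,"wx":0,"wy":0,"wz":0,"grip":0.2},{"x":0,"y":0,"z":0.0006,"wx":0,"wy":0,"wz":0,"grip":0.2},{"x":0,"y":0,"z":0,"wx":0,"wy":0,"wz":0,"grip":0.2}]'

```text
clock: 19.6
eef_pos: [526.3, 171.0, 147.0]
eef_rot: [3.142, 0.0, 0.345]
wrist_force: [-0.2, 0.4, -1.3]
finger_gap: 30.0
```

Call:
play_rows --commands '[{"x":0,"y":0,"z":0.0007,"wx":0,"wy":0,"wz":0,"grip":0.2},{"x":0,"y":0,"z":0.0007,"wx":0,"wy":0,"wz":0,"grip":0.2},{"x":0,"y":0,"z":0,"wx":0,"wy":0,"wz":0,"grip":0.2}]'

```text
clock: 19.98
eef_pos: [526.4, 171.0, 145.6]
eef_rot: [-3.142, 0.0, 0.345]
wrist_force: [0.8, 0.9, -1.7]
finger_gap: 29.6
```

```bash
python3 - <<'E'
from h import *
s=manip.read_state(); print(s['clock'],s['eef_pos'],s['eef_rot'],s['finger_gap'],s['wrist_force'],s['moment'])
p,d=manip.camera('scene'); crop('s9c',cv2.convertScaleAbs(p,alpha=1.3),375,120,445,215,8)
p,d=manip.camera('wrist'); np.savez('w9.npz',p=p,d=d,**s);crop('w9c',cv2.convertScaleAbs(p,alpha=1.6),220,160,420,310,4)
E
```

```text
19.975 [526.35342835 170.99902907 145.57070656] [-3.14157363e+00  1.03642617e-04  3.44796987e-01] 29.59089657920493 [ 0.84592884  0.92643933 -1.71817137] [ 0.01429255 -0.0168917  -0.02837504]
```

View pics/s9c.png

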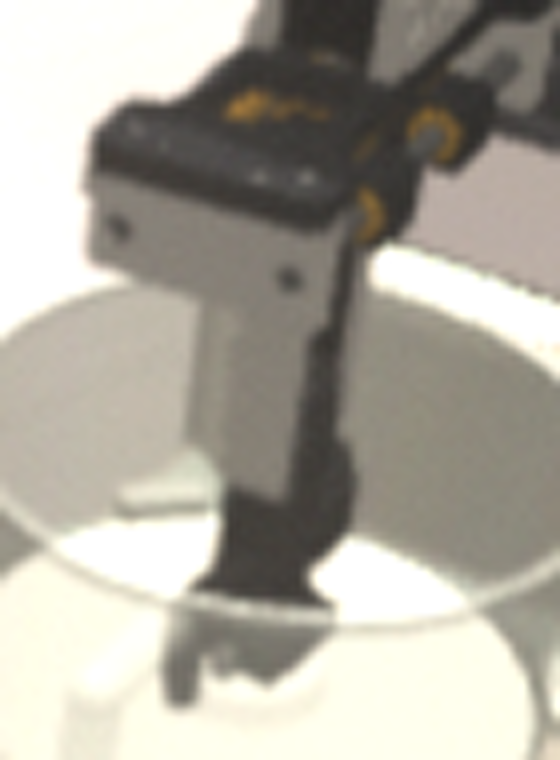

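View pics/w9c.png

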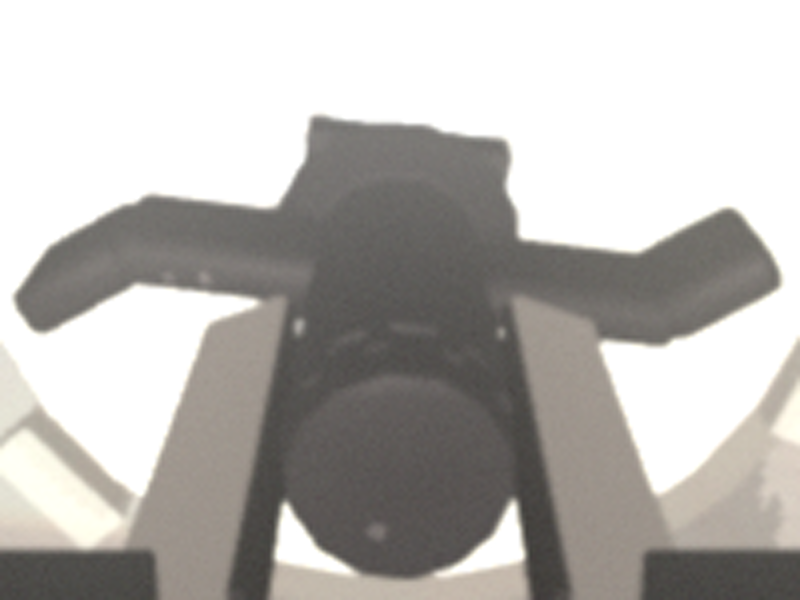

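The hub sits unchanged in the jaws (top at crop 400,476), so there's no slip. The foot is really at about 80 mm, over the bar. I'll continue to the boss.

Call:
play_rows --commands '[{"x":0,"y":0,"z":0.0007,"wx":0,"wy":0,"wz":0,"grip":0.2},{"x":0,"y":0,"z":0.0007,"wx":0,"wy":0,"wz":0,"grip":0.2},{"x":0,"y":0,"z":0.0007,"wx":0,"wy":0,"wz":0,"grip":0.2},{"x":0,"y":0,"z":0.0007,"wx":0,"wy":0,"wz":0,"grip":0.2},{"x":0,"y":0,"z":0,"wx":0,"wy":0,"wz":0,"grip":0.2}]'

```text
clock: 20.7
eef_pos: [526.4, 171.0, 142.8]
eef_rot: [3.142, 0.0, 0.345]
wrist_force: [-0.3, 0.1, -1.9]
finger_gap: 29.8
```

Call:
play_rows --commands '[{"x":0,"y":0,"z":0.0006,"wx":0,"wy":0,"wz":0,"grip":0.2},{"x":0,"y":0,"z":0.0006,"wx":0,"wy":0,"wz":0,"grip":0.2},{"x":0,"y":0,"z":0,"wx":0,"wy":0,"wz":0,"grip":0.2}]'

```text
clock: 21.08
eef_pos: [526.3, 171.0, 141.6]
eef_rot: [-3.142, 0.0, 0.345]
wrist_force: [0.7, -0.3, -1.2]
finger_gap: 29.7
```

Call:
play_rows --commands '[{"x":0,"y":0,"z":0.0005,"wx":0,"wy":0,"wz":0,"grip":0.2},{"x":0,"y":0,"z":0.0005,"wx":0,"wy":0,"wz":0,"grip":0.2},{"x":0,"y":0,"z":0,"wx":0,"wy":0,"wz":0,"grip":0.2}]'

```text
clock: 21.45
eef_pos: [526.4, 171.0, 140.6]
eef_rot: [3.142, 0.0, 0.345]
wrist_force: [0.3, 0.2, -1.4]
finger_gap: 29.5
```

Call:
play_rows --commands '[{"x":0,"y":0,"z":0.0004,"wx":0,"wy":0,"wz":0,"grip":0.2},{"x":0,"y":0,"z":0,"wx":0,"wy":0,"wz":0,"grip":0.2}]'

```text
clock: 21.7
eef_pos: [526.4, 171.0, 140.4]
eef_rot: [-3.142, -0.0, 0.345]
wrist_force: [-0.6, -0.1, 0.1]
finger_gap: 29.7
```

Call:
play_rows --commands '[{"x":0,"y":0,"z":0.0004,"wx":0,"wy":0,"wz":0,"grip":0.2},{"x":0,"y":0,"z":0,"wx":0,"wy":0,"wz":0,"grip":0.2}]'

```text
clock: 21.95
eef_pos: [526.5, 171.1, 140.3]
eef_rot: [-3.142, -0.001, 0.345]
wrist_force: [-1.5, 0.9, 5.8]
finger_gap: 30.1
```

Call:
play_rows --commands '[{"x":0,"y":0,"z":0.0004,"wx":0,"wy":0,"wz":0,"grip":0.2},{"x":0,"y":0,"z":0,"wx":0,"wy":0,"wz":0,"grip":0.2}]'

```text
clock: 22.2
eef_pos: [526.6, 171.2, 140.2]
eef_rot: [-3.141, -0.001, 0.345]
wrist_force: [-3.1, 0.9, 8.4]
finger_gap: 29.6
```

Contact came exactly at foot ≈ 75 mm, at 8 N, so it's home. I'll relieve the press, release, and withdraw.

Call:
play_rows --commands '[{"x":0,"y":0,"z":-0.0008,"wx":0,"wy":0,"wz":0,"grip":0.2},{"x":0,"y":0,"z":0,"wx":0,"wy":0,"wz":0,"grip":0.4},{"x":0,"y":0,"z":0,"wx":0,"wy":0,"wz":0,"grip":0.7},{"x":0,"y":0,"z":0,"wx":0,"wy":0,"wz":0,"grip":0.7},{"x":0,"y":0,"z":0,"wx":0,"wy":0,"wz":0,"grip":0.7},{"x":0,"y":0,"z":0,"wx":0,"wy":0,"wz":0,"grip":0.7},{"x":0,"y":0,"z":0,"wx":0,"wy":0,"wz":0,"grip":0.7}]'

```text
clock: 23.08
eef_pos: [526.4, 171.0, 140.2]
eef_rot: [-3.142, 0.0, 0.345]
wrist_force: [0.3, 0.2, 0.7]
finger_gap: 65.8
```

Call:
play_rows --commands '[{"x":0,"y":0,"z":-0.01,"wx":0,"wy":0,"wz":0,"grip":0.7},{"x":0,"y":0,"z":-0.02,"wx":0,"wy":0,"wz":0,"grip":0.7},{"x":0,"y":0,"z":-0.03,"wx":0,"wy":0,"wz":0,"grip":0.7},{"x":0,"y":0,"z":-0.04,"wx":0,"wy":0,"wz":0,"grip":0.7},{"x":0,"y":0,"z":-0.03,"wx":0,"wy":0,"wz":0,"grip":0.7},{"x":0,"y":0,"z":-0.01,"wx":0,"wy":0,"wz":0,"grip":0.7},{"x":0,"y":0,"z":0,"wx":0,"wy":0,"wz":0,"grip":0.7},{"x":0,"y":0,"z":0,"wx":0,"wy":0,"wz":0,"grip":0.7}]'

```text
clock: 24.08
eef_pos: [526.0, 170.9, 278.9]
eef_rot: [-3.141, 0.002, 0.345]
wrist_force: [-0.1, -0.4, 0.1]
finger_gap: 65.8
```

```bash
python3 - <<'E'
from h import *
s=manip.read_state(); print(s['clock'],s['eef_pos'],s['finger_gap'],s['wrist_force'])
p,d=manip.camera('wrist'); np.savez('w10.npz',p=p,d=d,**s); save('w10',p)
C=cloud('wrist',d,s); m=(np.hypot(C[...,0]-526,C[...,1]-171)<25)&(d>0); q=C[m]
t=q[q[:,2]>q[:,2].max()-8]; print('hub top',np.percentile(q[:,2],[90,97,100]),np.median(t[:,2]),t.mean(0))
p,d=manip.camera('scene'); save('s10',p)
C=cloud('scene',d); m=(np.hypot(C[...,0]-526,C[...,1]-171)<20)&(C[...,2]<200)&(d>0); q=C[m]; print('scene z',np.percentile(q[:,2],[50,90,97,100]))
E
```

```text
24.075 [526.03788164 170.91042098 278.89271909] 65.83052201742176 [-0.05429305 -0.42111428  0.13709405]
hub top [393.33290139 393.86147171 395.09962953] 393.3261665262326 [547.94103664 178.76166619 393.31356239]
scene z [147.39414955 173.37024249 174.57751306 175.38809833]
```

View pics/w10.png

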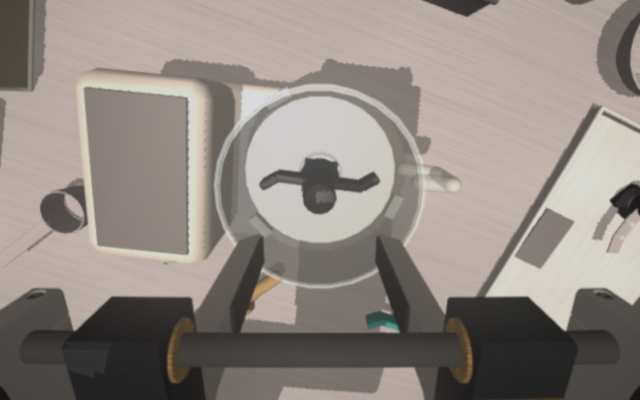

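View pics/s10.png

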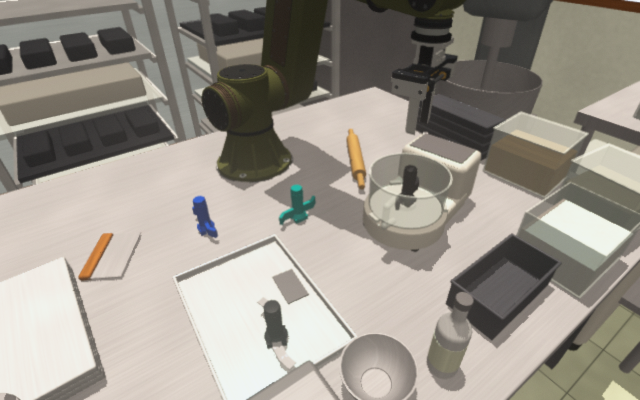

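The wrist view shows the blade centred on its spindle at (320,190), released. The scene view shows the chopping blade and the card still on the pan. One offline height check, then I hand in.

```bash
python3 - <<'E'
from h import *
z=np.load('w10.npz');s={k:z[k] for k in('eef_pos','eef_rot')};C=cloud('wrist',z['d'],s)
q=C[188:208,310:332].reshape(-1,3); q=q[(q[:,2]>150)&(q[:,2]<200)]; print('hub top wrist',q.mean(0),np.median(q[:,2]))
print(manip.sign_off())
E
```

```text
hub top wrist [527.69847048 169.22325549 174.5161285 ] 174.50082073682196
the job is handed in; nothing more can be done
None
```

The dough blade is home on the spindle and released, and the job was handed in at about 24 s of the 58 s.

I gripped it by the upper hub and turned it 67° in the air to match the bar angle I had measured (about -78°). I then lowered it in small steps. The slot went straight over the bar, so no turning under pressure was needed.

- **Seating:** There was no measurable push while lowering past bar height. First contact came with the foot at about 75 mm, and I pressed with about 8 N there.
- **Height after release:** Hub top measured 174.5 mm (wrist camera) and 173 to 175 mm (scene camera). Nominal is 175 mm when home and 185 mm when riding on the bar.
- **Position:** I placed the blade at (526.4, 171.0). My spindle estimates ran from (526, 170) to (527, 169) from the wrist camera. The bowl rim seen from the top camera gave (524, 169), about 3 mm off.
- **After release:** The gripper stood clear at TCP height 279 mm. The chopping blade and the card looked unmoved in the pictures; I did not re-measure them.

Upright angle was checked by eye only.

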